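# Seat a sprung cell in its test fixture and lock it with the keeper

## Task

A large cylindrical cell was left half loaded in the test fixture: one end stands against the spring contact, the other is still propped up on the fixed contact block. Push the cell back against the spring and tip its raised end down, so that it lies flat in the bay held between both contacts; then take the keeper plate whose wide arch fits over this cell from the rack and slide it edgewise down into the guide slots across the fixture until it is fully home over the cell, and let go. Leave the other keeper in the rack and the tray and tools around the work where they are.

Things in the scene. Friction and masses are not known exactly. Their poses are not given: they have to be found in the camera images.
- cell_fixture: Fixture fixed to the bench: aluminium base 86 x 218 mm, top at z 16 mm, with a black open bay. Origin at bench height under the bay's middle; z up; y along the bay from the spring contact (-y) to the fixed contact (+y), x across. Bay floor z 24, side walls 36 apart with tops at z 44. Spring tower y -104 to -78, top z 62. All mm, in this frame.
- bay_centre (a point): Where the cell's centre lies once seated: fixture frame (0, 0, 40.5) mm; axes as the fixture. Beware: a tall satellite dispenser (solid, white, 0.47 m high) stands right of the fixture, over x 0.50 to 0.80, y -0.42 to -0.10 m in the robot's frame; swing the arm in past its front, drawn back, not over it.
- fixed_contact (a point): Centre of the fixed contact face, fixture frame (0, 62, 40.5) mm. Its black block spans y 62 to 76, 44 wide, flat top at z 42 with a square inner edge; a seated cell's end face shows 15 mm above it. Behind it a step at z 26 with two brass posts up to z 37 at y 86, x +-12; the base ends at y 105.
- keeper_home (a point): Where the keeper's origin lies once fully home: fixture frame (0, 0, 16) mm, axes as the fixture. On each side of the bay a white guide, y -13 to 13, |x| 18 to 36, top z 55, has an upright slot in the plane y = 0: 6.5 wide along y, open above and towards the cell, closed at |x| 32.5, mouth bevelled about 3 mm, floor z 16.
- spring_contact (a joint): Travel of the brass spring contact in m: 0 = fully out (tip at fixture y -54 mm), grows as it is pressed towards -y, hard stop 0.018; 0.008 with the cell seated. Push needed: 1.4 N at 0 plus 0.45 N per mm (5 N seated, 9.5 N at the stop). Head 18 mm across, centred at z 40.5 mm.
- cell: Loose cylinder, grey sleeve, flat metal ends, 33 mm diameter, 124 mm long, about 0.2 kg. Origin at its centre, y along its axis to the raised end. Starts tilted 9 degrees: foot on the bay floor by the spring, underside on the fixed block's inner edge. It cannot just be pressed down: it must first go 11 to 13 mm (up to 2 mm of it before it meets the spring) towards the spring to clear the block.
- cell_raised_end (a point): Centre of the cell's raised end face (cell frame y +62 mm). At the start the end overhangs the fixed block's inner edge by 10 to 13 mm and the face spans about z 43 to 77 mm.
- cell_spring_end (a point): Centre of the cell's end face at the spring (cell frame y -62 mm).
- keeper: Keeper to use, 90 g: flat steel plate 62 mm wide (x), 4 mm thick (y), an upside-down U: two legs 42 mm long, 40 mm apart (wide arch); black grip block 40 mm (x) x 12 mm (y), 52 to 80 mm above the leg bottoms. Origin midway between the leg bottoms, z up. Starts in either rack place, leg bottoms 9.5 mm above the bench. Home, its arch clears the seated cell by 1 mm.
- keeper_grip (a point): Point to grip the keeper, in its grip block, 68 mm above the leg bottoms; close the fingers across the 12 mm thickness (keeper y).
- small_keeper: The other keeper in the rack, for thinner cells: same outline and grip block, but its arch is only 22 mm wide. Stays in the rack.
- keeper_rack: Black slotted rack fixed to the bench, 170 mm (x) x 50 mm (y) x 26 mm high, origin under its middle (it stands on a mat, 3.5 mm above the bench). The two keepers stand in it end to end, in the plane of its x axis, at x +38 and -38 mm, 20 mm deep in slots 6.5 mm wide.
- tray_screws: Black open tray of screws, 72 x 109 x 22 mm, loose, beyond the fixture; leave it alone.
- torque_driver: Screwdriver with a thick blue handle, 186 mm long, loose; leave it alone.
- flat_pliers: Blue-handled pliers, 121 mm long, loose; leave them alone.

How it is judged (in metres and radians):
On the way, in this order (a step that is already met when the one before it is completed fails the run):
1. the cell lies flat in the bay, both ends down, between the pressed spring contact and the fixed contact (z of cell_raised_end in the frame of cell_fixture between 0.037 and 0.0435 m and z of cell_spring_end in the frame of cell_fixture between 0.037 and 0.0435 m and y of cell_raised_end in the frame of cell_fixture between 0.058 and 0.065 m and angle between the y axis of cell and the y axis of cell_fixture, either way round below 0.05 rad and distance between cell and bay_centre below 0.006 m and value of joint spring_contact between 0.0055 and 0.0115 m), for 0.2 s.
2. the wide-arched keeper is fully down in the guide slots over the seated cell (all of step 1 and z of keeper in the frame of cell_fixture below 0.0195 m and horizontal distance between keeper and keeper_home below 0.005 m and angle between keeper's own z axis and vertical below 0.09 rad and angle between the x axis of keeper and the x axis of cell_fixture, either way round below 0.12 rad), for 0.2 s.
At the end, for the whole second after the job is handed in: Cell flat in the bay (ends within 3 mm of seated height, axis within 0.05 rad, centre within 6 mm), spring contact pressed 5.5 to 11.5 mm; wide-arched keeper upright in the guide slots, legs within 3.5 mm of the floor and 5 mm of place; both at rest; other keeper within 20 mm of its start (all of step 2 and linear speed of each of cell, keeper below 0.02 m/s and distance of small_keeper from where it was at the start of the episode below 0.02 m); the robot touches nothing.
It fails at once if the screw tray, torque driver or pliers were moved more than 30 mm, or the small keeper was taken out of its place (more than 20 mm) (distance of any of tray_screws, torque_driver, flat_pliers from where it was at the start of the episode above 0.03 m or distance of small_keeper from where it was at the start of the episode above 0.02 m).
It also fails if it takes over 58 s, if anything falls off the work surface, if the arm or the gripper's body presses on something with over 40 N, if the wrist force passes 120 N, or if a joint passes its speed limit or range.

## Robot

A 6-joint arm with a two-finger parallel gripper is mounted at the origin on a cart in front of the work surface, level with it; the furniture and walls round the work are solid. World frame = base frame: x ahead of the robot, y to its left, z up, the work surface at z = 0. Lengths are in mm, angles in degrees, forces in N, time in s.
With the tool pointing down it reaches from about 300 to 850 mm from the base axis. Payload 4.2 kg.
Tool frame: the origin (TCP) lies midway between the tips of the shut fingers; the grasp point (between the pads) lies 19 mm behind it; z points along the fingers, y is the line along which they close (so a half turn about z gives the same grasp; the last joint's range is limited). The gripper opens to 91 mm and grips with 3 to 60 N. Pads are 32 mm wide; open, the fingers measure 118 mm over their backs; the gripper's body (76 mm by 178 mm) begins 60 mm behind the grasp point.
Start: joints at [67.953, 18.312, 89.639, -0, 72.044, -1.146], TCP at [205.142, 537.178, 213.976] pointing down, gripper open.
Joint ranges: [-177.97, 177.97], [-48.28, 115.42], [12.27, 149.76], [-77.06, 257.06], [2.81, 150.46], [-146.56, 146.56]. Speed limits (degrees/s): [147.25, 147.25, 180, 180, 180, 180].

## Interface

Orientations are given as [roll, pitch, yaw] about the fixed x, y, z axes, in that order (R = Rz(yaw) Ry(pitch) Rx(roll)).
In Python, from workcell import env gives the robot as it stands.
- The arm moves only by the shell command python3 -m jog 'ROWS' [FORCE]. ROWS is a JSON object of lists of equal length, an entry for each row: "jaw": the finger opening in mm, from 0 to 91.2; "slide": the shift along the tool's x, y, z in units of 30 mm (1.0 is 30 mm), a list of three; "spin": the turn about the tool's z in units of 8 degrees (1.0 is 8 degrees). In form: {"jaw": [jaw, ...], "slide": [[dx, dy, dz], ...], "spin": [spin, ...]}. A call has 1 to 10 rows; each row shifts and turns the commanded pose from where the row before left it, along the tool's axes as they then stand; what a row does not reach is not made up. A row lasts 1/10 s, in which the tool goes at most 50 mm and 8.59 degrees, less where a joint would pass 70% of its speed; a pose out of reach is approached as far as the arm can. A call is refused whole if a number of a shift passes 1 or a number of a turn 1, either way. A call with a gripper value outside its range is refused whole. The fingers move at their own pace and stop on an object; FORCE is the grip in N (left out, the last holds). Time passes only in rows, so rows that do not move let the fingers close. It gives the time, the measured TCP pose, the force, the opening and the grip force at its end, in the units of the state.
- env.state(): the state, without advancing time (a new reading comes with each control period).
- env.grab_frame(name): name is "side" or "top"; returns the picture (420x560x3 uint8, red, green, blue); there is no depth.
- env.camera_model(name): a dict with "fx", "fy", "cx", "cy" (pixels), "D" ([k1, k2, p1, p2, k3] as OpenCV has them; the pictures are not rectified), "camera_from_world" (4x4, takes a point from world to camera coordinates). Camera axes: x right, y up, looking along -z (the intrinsics and any distortion apply to the point x, -y, -z); pixel columns grow to the right and rows downward; lengths in mm; the calibration is good to about 2 mm. A picture is of the moment at which its call begins. camera_model takes no time and is no camera call.
- env.job_done(): hands the job in; it is judged then, once.
The state is a dict: "time_s": time; "qpos": joint angles; "qvel": joint speeds; "effort": joint torques, N m; "ee_pos": TCP position; "ee_rot": TCP orientation; "force": force on the tool from outside, world axes, zero at the start; "torque": the same for the moment, N m; "gripper_width": finger opening in mm; "gripper_force": force on a finger pad.
Only numpy, scipy, OpenCV 4.12 (cv2) and the standard library are available. Lean on these libraries where they do the work, as an engineer would, in place of code of your own. Each camera call takes 0.05 s, during which the arm holds its last target. There are 200 camera calls.

## Working session

There is one attempt and no reset: what is moved stays moved. The work goes in short steps, Python scripts to look and compute and a shell command to move; the robot and the scene stay as the last step left them, time stands still between calls to the robot, and variables do not carry over. Pictures are saved under pics/ and viewed, at most 10 in all, crops included, and the job is handed in when it is done.

```bash
mkdir -p pics; ls; python3 - <<'E'
from workcell import env
import cv2,json
for n in("side","top"):
    f=env.grab_frame(n); cv2.imwrite(f"pics/{n}0.png",f[:,:,::-1]); print({k:(v.tolist() if hasattr(v,'tolist') else v) for k,v in env.camera_model(n).items()})
print(env.state())
E
```

```text
pics
{'fx': 410.4122480132247, 'fy': 410.4122480132247, 'cx': 282.45604178035455, 'cy': 205.20607878161906, 'D': [-0.12667890531427664, 0.0, 0.0, 0.0, 0.0], 'camera_from_world': [[-0.9995358520277059, 0.021894523718822046, -0.02118278410346163, 557.9775626564345], [-0.028328034581203327, -0.412183747194795, 0.9106602445507453, -49.191359801204165], [0.011207272996321425, 0.9108376300853973, 0.41261266176936773, -1449.478127612022], [0.0, 0.0, 0.0, 1.0]]}
{'fx': 379.86542757968806, 'fy': 379.86542757968806, 'cx': 283.5791843566957, 'cy': 217.37183188551572, 'D': [-0.048465899765074816, 0.0, 0.0, 0.0, 0.0], 'camera_from_world': [[-0.0003872015805822078, -0.9996732239503073, 0.02555964381079273, 23.269554599966423], [0.9885944568647368, 0.0034666642015078945, 0.15056222001428635, -573.6996409576522], [-0.1506016265889993, 0.02532642012035223, 0.9882700655755162, -1038.0640627050605], [0.0, 0.0, 0.0, 1.0]]}
{'time_s': 0.1, 'qpos': array([ 6.79509566e+01,  1.83480961e+01,  8.96974372e+01,  5.29186210e-04,
        7.20429135e+01, -1.14704353e+00]), 'qvel': array([-0.06468016, -0.07139194, -0.16606415,  0.01979414, -0.11575044,
       -0.00347552]), 'effort': array([-7.56268237e-04, -4.13336957e+01, -2.32509184e+01,  7.27550942e-02,
        4.23141033e-02, -4.64608047e-05]), 'ee_pos': array([204.98915471, 536.76007635, 213.21656852]), 'ee_rot': array([-1.79911581e+02, -2.27361330e-03,  1.59097835e+02]), 'force': array([ 0.08162133, -0.06169856, -0.1692669 ]), 'torque': array([ 0.01899437,  0.02664217, -0.01276857]), 'gripper_force': 0.0, 'gripper_width': 91.41838977814731}
```

View pics/side0.png

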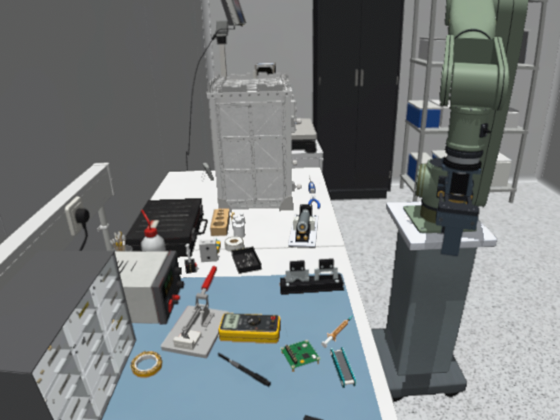

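View pics/top0.png

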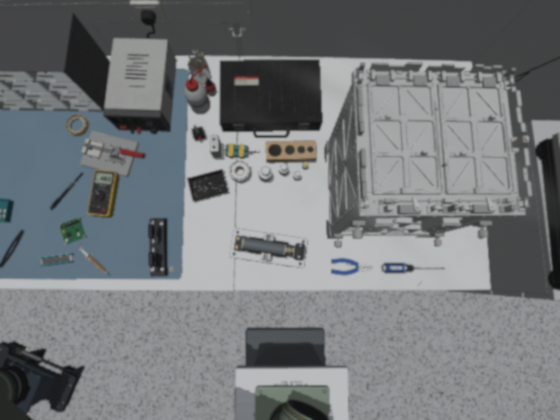

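```bash
python3 - <<'E'
import cv2,numpy as np
a=cv2.imread('pics/side0.png');b=cv2.imread('pics/top0.png')
z=lambda im,x,y,w,h,s:cv2.resize(im[y:y+h,x:x+w],None,fx=s,fy=s,interpolation=cv2.INTER_CUBIC)
c1=z(b,225,222,90,54,8); cv2.imwrite('pics/c1.png',c1)   # 720x432
c2=np.hstack([z(a,275,190,80,110,5),z(b,140,212,50,70,7.857)[:550]]); cv2.imwrite('pics/c2.png',c2);print(c2.shape)
E
```

```text
(550, 793, 3)
```

View pics/c1.png

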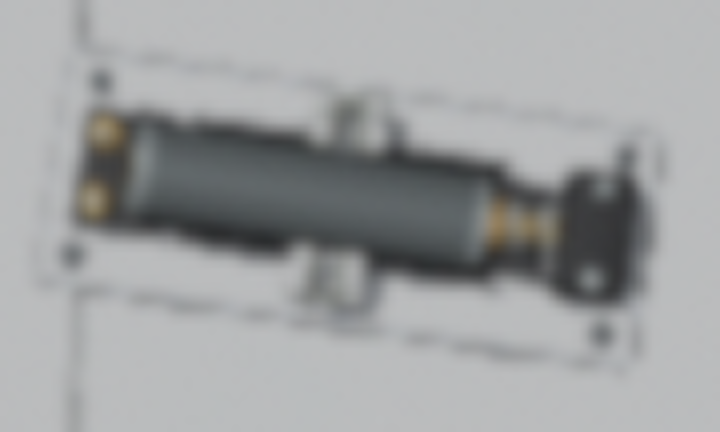

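View pics/c2.png

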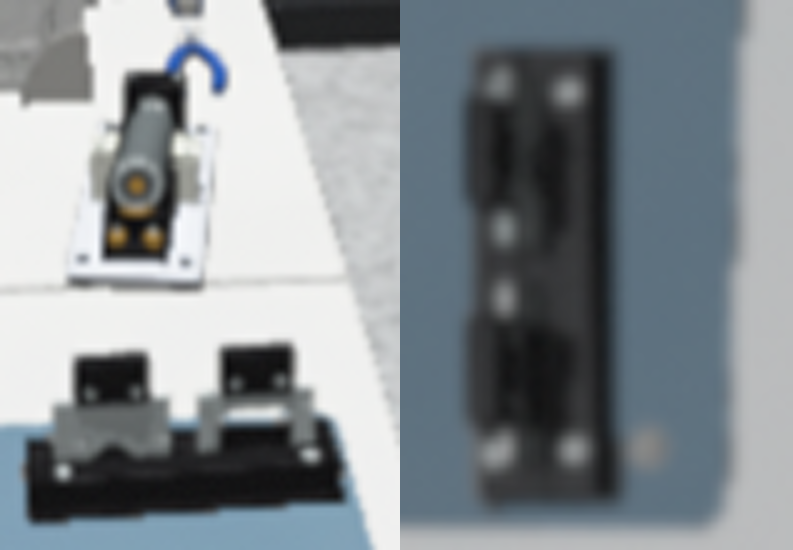

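The side view shows the wide-arch keeper at crop (258,400), the rack place nearer the robot. The fixture's raised cell end faces +y (crop (140,185)). The top view shows the base screws, guides and brass posts. Next I measure these.

```bash
cat > h.py <<'E'
import numpy as np,cv2
from workcell import env
def ray(n,p):
    m=env.camera_model(n);K=np.array([[m['fx'],0,m['cx']],[0,m['fy'],m['cy']],[0,0,1.]])
    u=cv2.undistortPoints(np.array([[p]],float),K,np.array(m['D'],float))[0,0]
    T=np.array(m['camera_from_world']);R=T[:3,:3];o=-R.T@T[:3,3];return o,R.T@np.array([u[0],-u[1],-1.])
def plane(n,p,z):
    o,d=ray(n,p);return o+d*(z-o[2])/d[2]
def tri(pt,ps):
    (a,d),(b,e)=ray("top",pt),ray("side",ps);s=np.linalg.lstsq(np.c_[d,-e],b-a,rcond=None)[0]
    p,q=a+s[0]*d,b+s[1]*e;return (p+q)/2,np.linalg.norm(p-q)
def proj(n,P):
    m=env.camera_model(n);K=np.array([[m['fx'],0,m['cx']],[0,m['fy'],m['cy']],[0,0,1.]])
    c=np.array(m['camera_from_world'])@np.r_[P,1];return cv2.projectPoints(np.array([[c[0],-c[1],-c[2]]]),np.zeros(3),np.zeros(3),K,np.array(m['D'],float))[0][0,0]
f=lambda x0,y0,s:(lambda x,y:(x0+(x+.5)/s-.5,y0+(y+.5)/s-.5))
E
python3 - <<'E'
from h import *
np.set_printoptions(precision=1,suppress=True)
T=f(225,222,8);S=f(275,190,5);R=f(140,212,7.857)
sc=[plane("top",T(*p),16)[:2] for p in((100,80),(72,255),(628,152),(600,335))]
print("screws",sc,"mean",np.mean(sc,0), "yaw",np.degrees(np.arctan2(*(sc[0]+sc[1]-sc[2]-sc[3]))))
co=[plane("top",T(*p),16)[:2] for p in((80,48),(38,286),(662,130),(632,368))]
print("corners",co,np.mean(co,0))
print("corners side",[plane("side",S(*p),16)[:2] for p in((68,280),(203,283))])
print("posts",[tri(T(*a),S(*b)) for a,b in(((105,130),(117,236)),((95,200),(152,236)))])
print("spring tower screws z62",[plane("top",T(*p),62)[:2] for p in((602,190),(592,278))])
print("guide tops z55",[plane("top",T(*p),55)[:2] for p in((352,118),(330,278))])
print("rack corners",[plane("top",R(x-400,y),29.5)[:2] for x,y in((475,48),(595,50),(475,497),(600,497))])
print("rack screws",[plane("top",R(x-400,y),29.5)[:2] for x,y in((500,83),(568,92),(498,450),(574,450))])
print("rack front screws side",[plane("side",S(*p),29.5)[:2] for p in((62,470),(310,455))])
for z in(0,):
  print("keeper top edge: tri L/R",[tri(R(x-400,y),S(*b)) for x,y,b in((468,318,(222,347)),(468,428,(294,347)))])
  print("small",[tri(R(x-400,y),S(*b)) for x,y,b in((466,95,(75,355)),(466,205,(148,353)))])
E
```

```text
screws [array([535.8, 158.2]), array([472.6, 167.1]), array([510.1, -33. ]), array([444.2, -22.4])] mean [490.6  67.5] yaw 8.086690160640062
corners [array([547.4, 165.6]), array([461.4, 179.1]), array([518.1, -45.4]), array([432.4, -33.8])] [489.8  66.4]
corners side [array([544.1, 182.4]), array([461. , 191.2])]
posts [(array([514.1, 154.8,  31.2]), np.float64(4.09502393416383)), (array([490.7, 157.7,  31.8]), np.float64(0.9525116465031305))]
spring tower screws z62 [array([492.7, -20.3]), array([462.3, -16.6])]
guide tops z55 [array([518.2,  66.4]), array([462.6,  73.7])]
rack corners [array([573.5, 410.4]), array([572.9, 366.3]), array([411. , 402.2]), array([411.2, 357.3])]
rack screws [array([560.6, 400.5]), array([557.4, 375.5]), array([427.7, 394.7]), array([427.8, 367.4])]
rack front screws side [array([554.6, 403.1]), array([424. , 397.1])]
keeper top edge: tri L/R [(array([470.9, 387.3,  91.9]), np.float64(0.6327154483508802)), (array([433.6, 386.2,  89.7]), np.float64(1.0038863875581676))]
small [(array([547.1, 391.7,  92.6]), np.float64(1.124767091794296)), (array([509.4, 390.1,  91.5]), np.float64(0.8655873235216733))]
```

```bash
python3 -m jog '{"jaw":[0,0,0,0,0,0,0,0,0,0],"slide":[[0,0,0],[0,0,0],[-0.9,-0.85,0],[-0.9,-0.85,0],[-0.9,-0.85,0],[-0.9,-0.85,0],[-0.9,-0.85,0],[-0.9,-0.85,0],[-0.9,-0.85,0],[-0.9,-0.85,0]],"spin":[-0.8,-0.8,0,0,0,0,0,0,0,0]}'
cat >> h.py <<'E'
C=np.array([490.3,67.5]);A=np.radians(-8.0)
def fix2w(x,y,c=None):
    c=C if c is None else c
    return c+np.array([np.cos(A)*x-np.sin(A)*y,np.sin(A)*x+np.cos(A)*y])
def w2fix(p): d=np.array(p[:2])-C;return np.array([np.cos(A)*d[0]+np.sin(A)*d[1],-np.sin(A)*d[0]+np.cos(A)*d[1]])
def go(x,y,z,yaw):
    s=env.state();p=s['ee_pos'];w=s['ee_rot'][2];q=np.radians(w)
    d=np.array([x,y,z])-p
    tx=np.array([np.cos(q),np.sin(q),0]);ty=np.array([np.sin(q),-np.cos(q),0])
    print("slide units",np.round([d@tx/30,d@ty/30,-d[2]/30],2),"spin",round(-((yaw-w+180)%360-180)/8,2),"at",p.round(1),s['ee_rot'].round(1),"F",s['force'].round(1),"fix",w2fix(p).round(1),"t",s['time_s'])
E
python3 -c "
from h import *
go(*fix2w(0,102),110,172)"
```

```text
time_s: 1.1
ee_pos: [390.8, 303.3, 213.7]
ee_rot: [-180.0, -0.0, 171.9]
force: [0.0, 1.5, -0.8]
gripper_width: 13.9
gripper_force: 0.0
slide units [-4.39 -3.92  3.46] spin -0.01 at [390.8 303.3 213.7] [-180.    -0.   171.9] F [ 0.   1.5 -0.8] fix [-131.4  219.7] t 1.1
```

```bash
python3 -m jog '{"jaw":[0,0,0,0,0,0,0,0,0,0],"slide":[[-0.8,-0.7,0],[-0.8,-0.7,0],[-0.8,-0.7,0.4],[-0.8,-0.7,0.6],[-0.7,-0.6,0.6],[0,0,0.6],[0,0,0.6],[0,0,0.6],[0,0,0],[0,0,0]],"spin":[0,0,0,0,0,0,0,0,0,0]}'
python3 -c "
from h import *
go(*fix2w(0,100),56,172)"
```

```text
time_s: 2.1
ee_pos: [491.6, 187.3, 111.9]
ee_rot: [-180.0, -0.0, 171.9]
force: [-0.3, 0.8, 0.9]
gripper_width: 0.1
gripper_force: 0.0
slide units [-0.51 -0.63  1.86] spin -0.01 at [491.6 187.3 111.9] [-180.    -0.   171.9] F [-0.3  0.8  0.9] fix [-15.4 118.8] t 2.1
```

```bash
python3 -m jog '{"jaw":[0,0,0,0,0,0,0],"slide":[[-0.5,-0.3,0.3],[0,-0.3,0.5],[0,0,0.5],[0,0,0.4],[0,0,0.16],[0,0,0],[0,0,0]],"spin":[0,0,0,0,0,0,0]}'
python3 - <<'E'
from h import *
go(*fix2w(0,90),50,172)
a=env.grab_frame("side")[:,:,::-1];b=env.grab_frame("top")[:,:,::-1]
z=lambda im,x,y,w,h,s:cv2.resize(im[y:y+h,x:x+w],None,fx=s,fy=s,interpolation=cv2.INTER_CUBIC)
cv2.imwrite('pics/d1.png',np.hstack([z(a,270,170,70,100,5),z(b,210,200,85,100,5)]))
E
```

```text
time_s: 2.8
ee_pos: [504.6, 167.6, 56.6]
ee_rot: [180.0, 0.1, 171.9]
force: [-0.3, 0.2, 0.4]
gripper_width: -0.1
gripper_force: 0.0
slide units [ 0.01 -0.37  0.22] spin -0.01 at [504.6 167.6  56.6] [1.800e+02 1.000e-01 1.719e+02] F [-0.3  0.2  0.4] fix [  0.3 101.1] t 2.8
```

View pics/d1.png

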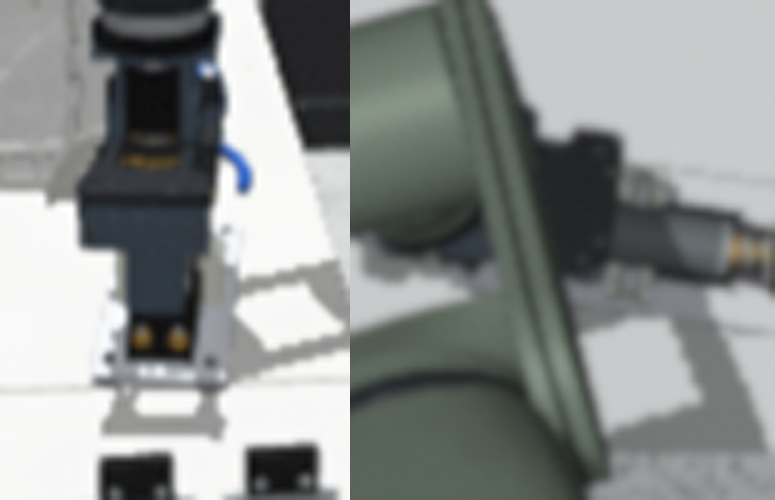

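Side view: the fingers (crop x 125–190) are centred over the two posts at (143,337) and (178,337), so the lateral alignment is good. Next is the push.

```bash
python3 -m jog '{"jaw":[0,0,0,0,0,0,0],"slide":[[0,0,0.25],[0,-0.2,0],[0,-0.15,0],[0,-0.1,0],[0,-0.07,0],[0,0,0],[0,0,0]],"spin":[0,0,0,0,0,0,0]}' 20
python3 -c "
from h import *
go(*fix2w(0,75),45,172)"
```

```text
time_s: 3.6
ee_pos: [501.9, 151.9, 48.8]
ee_rot: [180.0, 0.0, 171.9]
force: [-0.6, -0.1, 0.1]
gripper_width: 0.6
gripper_force: 0.0
slide units [-0.01 -0.34  0.13] spin -0.01 at [501.9 151.9  48.8] [180.    0.  171.9] F [-0.6 -0.1  0.1] fix [-0.3 85.2] t 3.6
```

```bash
for i in 1; do python3 -m jog '{"jaw":[0,0,0],"slide":[[0,-0.07,0],[0,-0.03,0],[0,0,0]],"spin":[0,0,0]}'; done; python3 -m jog '{"jaw":[0,0,0],"slide":[[0,-0.07,0],[0,-0.03,0],[0,0,0]],"spin":[0,0,0]}'
```

```text
time_s: 3.9
ee_pos: [501.6, 149.3, 48.7]
ee_rot: [179.9, 0.0, 171.9]
force: [0.2, 2.1, -0.0]
gripper_width: 0.3
gripper_force: 1.3
time_s: 4.2
ee_pos: [501.1, 146.2, 48.7]
ee_rot: [180.0, 0.0, 171.9]
force: [-0.0, 4.1, -0.4]
gripper_width: 0.8
gripper_force: 2.0
```

```bash
python3 -m jog '{"jaw":[0,0,0],"slide":[[0,-0.07,0],[0,-0.03,0],[0,0,0]],"spin":[0,0,0]}'; python3 -m jog '{"jaw":[0,0,0],"slide":[[0,-0.07,0],[0,-0.03,0],[0,0,0]],"spin":[0,0,0]}'; python3 -c "
from h import *
go(*fix2w(0,75),45,172)"
```

```text
time_s: 4.5
ee_pos: [500.8, 143.4, 48.8]
ee_rot: [179.9, 0.0, 171.9]
force: [0.9, 4.9, -1.1]
gripper_width: 0.3
gripper_force: 2.4
time_s: 4.8
ee_pos: [500.6, 140.7, 48.9]
ee_rot: [179.9, 0.1, 171.9]
force: [1.2, 6.0, -0.3]
gripper_width: 0.4
gripper_force: 3.0
slide units [-0.    0.04  0.13] spin -0.02 at [500.6 140.7  48.9] [1.799e+02 1.000e-01 1.719e+02] F [ 1.2  6.  -0.3] fix [-0.  73.9] t 4.8
```

```bash
python3 -m jog '{"jaw":[0,0,0],"slide":[[0,-0.06,0],[0,-0.03,0],[0,0,0]],"spin":[0,0,0]}'; python3 -m jog '{"jaw":[0,0,0,0],"slide":[[0,-0.04,0],[0,0,0.08],[0,0,0.06],[0,0,0]],"spin":[0,0,0,0]}'; python3 - <<'E'
from h import *
go(*fix2w(0,70),45,172)
a=env.grab_frame("side")[:,:,::-1];b=env.grab_frame("top")[:,:,::-1]
z=lambda im,x,y,w,h,s:cv2.resize(im[y:y+h,x:x+w],None,fx=s,fy=s,interpolation=cv2.INTER_CUBIC)
cv2.imwrite('pics/d2.png',np.hstack([z(a,270,170,70,100,5),z(b,225,222,85,100,5)]))
E
```

```text
time_s: 5.1
ee_pos: [500.4, 138.4, 48.9]
ee_rot: [179.9, 0.1, 171.8]
force: [0.4, 7.2, -0.4]
gripper_width: 0.1
gripper_force: 3.5
time_s: 5.5
ee_pos: [500.4, 137.7, 44.7]
ee_rot: [179.8, 0.1, 171.8]
force: [1.7, 7.5, -1.5]
gripper_width: 0.2
gripper_force: 4.5
slide units [ 0.01 -0.03 -0.01] spin -0.02 at [500.4 137.7  44.7] [1.798e+02 1.000e-01 1.718e+02] F [ 1.7  7.5 -1.5] fix [ 0.2 71. ] t 5.5
```

View pics/d2.png

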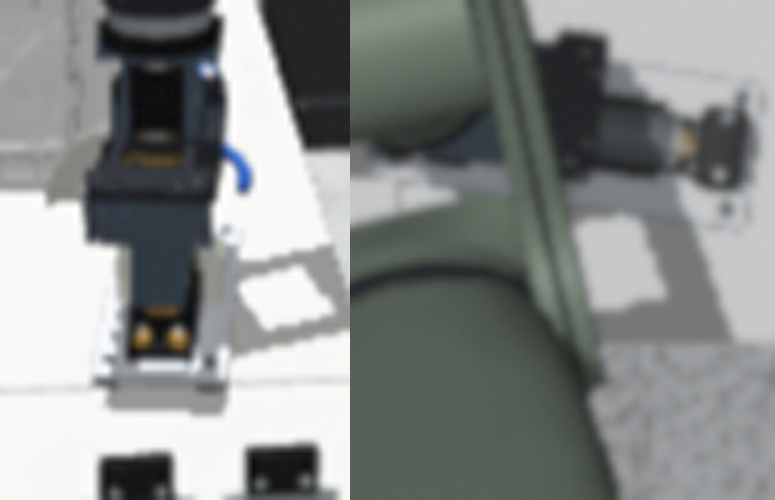

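```bash
python3 -m jog '{"jaw":[0,0,0,0],"slide":[[0,0.06,0],[0,0.05,0],[0,0,0],[0,0,0]],"spin":[0,0,0,0]}'; python3 -m jog '{"jaw":[0,0,0,0],"slide":[[0,0.06,0],[0,0.06,0],[0,0,0],[0,0,0]],"spin":[0,0,0,0]}'; python3 -c "
from h import *
go(*fix2w(0,70),45,172)"
```

```text
time_s: 6.0
ee_pos: [500.2, 139.8, 44.5]
ee_rot: [180.0, 0.0, 171.9]
force: [1.0, 5.6, -1.6]
gripper_width: 0.6
gripper_force: 2.6
time_s: 6.4
ee_pos: [500.3, 142.5, 44.4]
ee_rot: [-180.0, -0.0, 171.9]
force: [0.1, 0.8, 0.3]
gripper_width: 0.4
gripper_force: 0.0
slide units [-0.02 -0.19 -0.02] spin -0.01 at [500.3 142.5  44.4] [-180.    -0.   171.9] F [0.1 0.8 0.3] fix [-0.5 75.7] t 6.4
```

```bash
python3 -m jog '{"jaw":[0,0,0,0,0,0,0,0,0,0],"slide":[[0,0.2,0],[0,0,-0.7],[0,0,-0.7],[0,-0.7,0],[0,-0.7,0],[0,0,0.2],[0,0,0.1],[0,0,0],[0,0,0],[0,0,0]],"spin":[0,0,0,0,0,0,0,0,0,0]}';python3 -c "
from h import *
go(*fix2w(0,40),60,172)"
```

```text
time_s: 7.4
ee_pos: [495.6, 107.9, 77.4]
ee_rot: [180.0, 0.0, 171.9]
force: [-0.3, -0.3, -0.8]
gripper_width: 0.4
gripper_force: 0.0
slide units [-0.01 -0.03  0.58] spin -0.01 at [495.6 107.9  77.4] [180.    0.  171.9] F [-0.3 -0.3 -0.8] fix [-0.3 40.8] t 7.4
```

```bash
python3 -m jog '{"jaw":[0,0,0,0,0],"slide":[[0,0,0.2],[0,0,0.2],[0,0,0.1],[0,0,0],[0,0,0]],"spin":[0,0,0,0,0]}';python3 -m jog '{"jaw":[0,0,0,0,0],"slide":[[0,0,0.1],[0,0,0.07],[0,0,0.03],[0,0,0],[0,0,0]],"spin":[0,0,0,0,0]}'
```

```text
time_s: 7.9
ee_pos: [495.2, 107.0, 62.2]
ee_rot: [-180.0, -0.0, 171.9]
force: [0.4, 0.7, 1.1]
gripper_width: 0.4
gripper_force: 0.3
time_s: 8.4
ee_pos: [496.0, 107.8, 57.1]
ee_rot: [179.9, 0.1, 171.9]
force: [-0.1, 4.2, 7.2]
gripper_width: 0.4
gripper_force: 3.5
```

```bash
python3 -m jog '{"jaw":[0,0,0],"slide":[[0,0,0.05],[0,0,0],[0,0,0]],"spin":[0,0,0]}';python3 -m jog '{"jaw":[0,0,0,0,60,91,91,91,91,91],"slide":[[0,0,-0.5],[0,0,-1],[0,0,-1],[0.3,1,-1],[0.3,1,-0.2],[0.3,1,0],[0,1,0],[0,1,0],[0,1,0],[0,1,0]],"spin":[0,0,0,0,0,0,0,0,0,0]}'
python3 - <<'E'
from h import *
go(452.2,381,140,183)
a=env.grab_frame("side")[:,:,::-1];b=env.grab_frame("top")[:,:,::-1]
cv2.imwrite('pics/side3.png',a);cv2.imwrite('pics/top3.png',b)
z=lambda im,x,y,w,h,s:cv2.resize(im[y:y+h,x:x+w],None,fx=s,fy=s,interpolation=cv2.INTER_CUBIC)
cv2.imwrite('pics/d3.png',np.hstack([z(a,270,180,60,70,6),z(b,228,222,70,70,6)]))
E
```

```text
time_s: 8.7
ee_pos: [496.2, 107.9, 56.9]
ee_rot: [179.9, 0.1, 171.9]
force: [-2.5, 2.0, 16.4]
gripper_width: 0.5
gripper_force: 8.2
time_s: 9.7
ee_pos: [497.9, 319.4, 165.0]
ee_rot: [-179.9, -0.1, 171.9]
force: [0.5, 0.3, 0.8]
gripper_width: 45.8
gripper_force: 0.0
slide units [1.8  1.82 0.83] spin -1.38 at [497.9 319.4 165. ] [-1.799e+02 -1.000e-01  1.719e+02] F [0.5 0.3 0.8] fix [-27.5 250.5] t 9.7
```

View pics/d3.png

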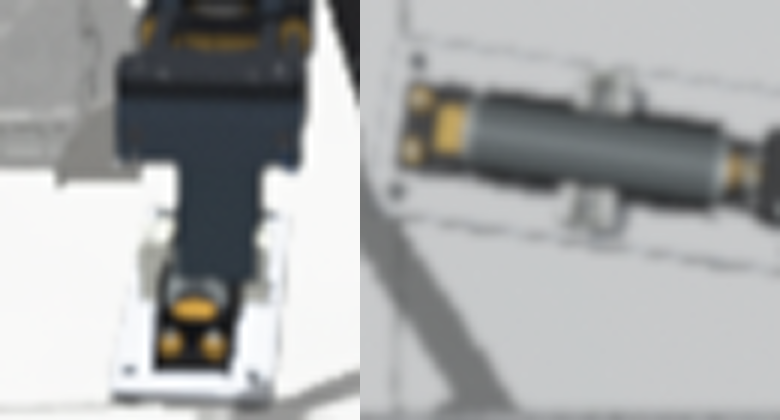

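Top view: the cell lies along the bay with its end at crop (470,130) against the fixed block's inner edge, and the pressing was stiff at z 57, so it is seated. Next, the keeper.

```bash
python3 -m jog '{"jaw":[91,91,91,91],"slide":[[0,0,0],[0,0,0],[0,0,0],[0,0,0]],"spin":[-0.7,-0.7,0,0]}' 40
python3 - <<'E'
from h import *
go(452.2,381,58.5,183)
E
```

```text
time_s: 10.2
ee_pos: [498.0, 318.1, 165.5]
ee_rot: [-179.9, -0.1, -177.0]
force: [0.2, -0.3, 0.2]
gripper_width: 85.4
gripper_force: 0.0
slide units [1.42 2.17 3.57] spin -0.01 at [498.  318.1 165.5] [-1.799e+02 -1.000e-01 -1.770e+02] F [ 0.2 -0.3  0.2] fix [-27.2 249.2] t 10.2
```

```bash
python3 -m jog '{"jaw":[91,91,91,91,91,91,91,91],"slide":[[0.7,0.8,0.3],[0.7,0.8,0.3],[0,0.55,0.4],[0,0,0.5],[0,0,0.3],[0,0,0],[0,0,0],[0,0,0]],"spin":[0,0,0,0,0,0,0,0]}' 40
python3 - <<'E'
from h import *
go(452.2,381,58.5,183)
a=env.grab_frame("side")[:,:,::-1];b=env.grab_frame("top")[:,:,::-1]
cv2.imwrite('pics/side4.png',a);cv2.imwrite('pics/top4.png',b)
z=lambda im,x,y,w,h,s:cv2.resize(im[y:y+h,x:x+w],None,fx=s,fy=s,interpolation=cv2.INTER_CUBIC)
cv2.imwrite('pics/d4.png',np.hstack([z(a,270,200,80,100,5),z(b,130,200,70,100,5)]))
E
```

```text
time_s: 11.0
ee_pos: [453.7, 381.2, 112.7]
ee_rot: [180.0, 0.1, -177.0]
force: [-0.0, -0.2, -0.7]
gripper_width: 91.0
gripper_force: 0.0
slide units [ 0.05 -0.    1.81] spin 0.01 at [453.7 381.2 112.7] [ 1.80e+02  1.00e-01 -1.77e+02] F [-0.  -0.2 -0.7] fix [-79.9 305.5] t 11.0
```

View pics/d4.png

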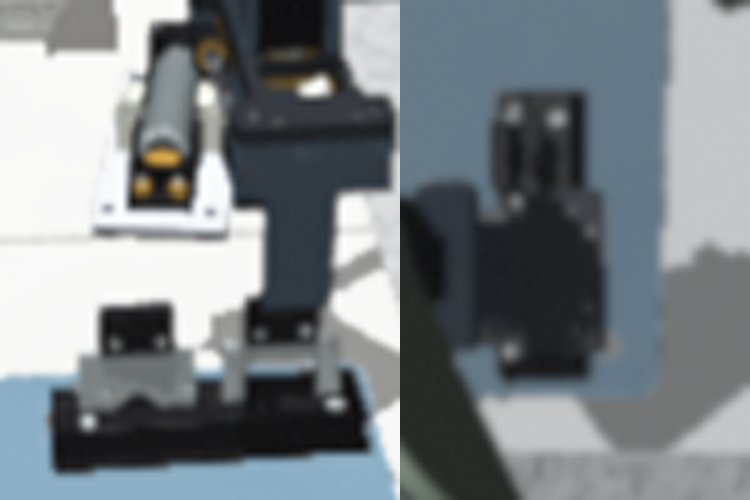

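```bash
python3 - <<'E'
from h import *
F=f(270,200,5)
print("finger tip pred",proj("side",[453.7-2.7,381+52,112]),"seen",F(299,308))
print("keeper pred",proj("side",[452.2,387,89.5]),"seen",F(282,300), "x at y387 z88:")
for c in((246,340),(318,340)):
    o,d=ray("side",F(*c)); s=(387-o[1])/d[1]; print(o+s*d)
E
```

```text
finger tip pred [328.99622846 261.58170842] seen (329.4, 261.2)
keeper pred [326.08525175 259.47373821] seen (326.0, 259.6) x at y387 z88:
[470.62272502 387.          65.36629979]
[432.87292024 387.          63.84343301]
```

```bash
python3 -m jog '{"jaw":[91,91,91,91,91,91],"slide":[[0.05,0,0.6],[0,0,0.5],[0,0,0.4],[0,0,0.3],[0,0,0],[0,0,0]],"spin":[0,0,0,0,0,0]}' 40
python3 -m jog '{"jaw":[0,0,0,0,0,0,0,0],"slide":[[0,0,0],[0,0,0],[0,0,0],[0,0,0],[0,0,0],[0,0,0],[0,0,0],[0,0,0]],"spin":[0,0,0,0,0,0,0,0]}' 30
```

```text
time_s: 11.7
ee_pos: [451.7, 381.3, 58.2]
ee_rot: [180.0, 0.0, -176.9]
force: [-0.4, 0.1, 0.2]
gripper_width: 91.1
gripper_force: 0.0
time_s: 12.5
ee_pos: [451.4, 381.2, 58.0]
ee_rot: [180.0, 0.0, -176.9]
force: [0.7, 0.8, 0.2]
gripper_width: 29.8
gripper_force: 0.0
```

```bash
python3 -m jog '{"jaw":[0,0,0,0,0,0],"slide":[[0,0,0],[0,0,0],[0,0,0],[0,0,0],[0,0,0],[0,0,0]],"spin":[0,0,0,0,0,0]}' 30
```

```text
time_s: 13.1
ee_pos: [451.5, 382.5, 58.0]
ee_rot: [179.9, 0.0, -176.9]
force: [-0.8, 4.8, -2.3]
gripper_width: 12.0
gripper_force: 30.0
```

```bash
python3 -m jog '{"jaw":[0,0,0,0,0,0,0],"slide":[[0,0.03,-0.1],[0,0,-0.3],[0,0,-0.5],[0,0,-0.8],[0,0,-0.9],[0,0,-0.9],[0,0,0]],"spin":[0,0,0,0,0,0,0]}' 40
python3 - <<'E'
from h import *
go(*fix2w(0,0),140,172)
E
```

```text
time_s: 13.8
ee_pos: [453.2, 382.5, 167.3]
ee_rot: [179.8, 0.4, -176.9]
force: [0.0, 1.1, -1.9]
gripper_width: 12.1
gripper_force: 40.0
slide units [ -0.67 -10.55   0.91] spin 1.39 at [453.2 382.5 167.3] [ 179.8    0.4 -176.9] F [ 0.   1.1 -1.9] fix [-80.6 306.7] t 13.8
```

```bash
python3 -m jog '{"jaw":[0,0,0],"slide":[[0,0,0],[0,0,0],[0,0,0]],"spin":[0.7,0.7,0]}' 40
python3 - <<'E'
from h import *
go(*fix2w(0,0),140,172)
E
```

```text
time_s: 14.1
ee_pos: [450.8, 380.8, 161.9]
ee_rot: [-179.8, -0.1, 171.9]
force: [-0.3, -0.4, -0.7]
gripper_width: 11.8
gripper_force: 40.0
slide units [ -2.78 -10.15   0.73] spin -0.01 at [450.8 380.8 161.9] [-1.798e+02 -1.000e-01  1.719e+02] F [-0.3 -0.4 -0.7] fix [-82.8 304.8] t 14.1
```

```bash
python3 -m jog '{"jaw":[0,0,0,0,0,0,0,0,0,0],"slide":[[-0.3,-0.9,0],[-0.3,-0.9,0],[-0.3,-0.9,0],[-0.3,-0.9,0],[-0.3,-0.9,0],[-0.3,-0.9,0],[-0.3,-0.9,0],[-0.3,-0.9,0],[-0.3,-0.9,0],[0,-0.9,0.3]],"spin":[0,0,0,0,0,0,0,0,0,0]}' 40
python3 -m jog '{"jaw":[0,0,0,0,0],"slide":[[0,-0.9,0.3],[0,0,0],[0,0,0],[0,0,0],[0,0,0]],"spin":[0,0,0,0,0]}' 40
python3 - <<'E'
from h import *
go(*fix2w(0,0),115,172)
E
```

```text
time_s: 15.1
ee_pos: [494.6, 101.8, 154.2]
ee_rot: [-180.0, 0.1, 172.0]
force: [-0.5, 0.0, -1.4]
gripper_width: 12.1
gripper_force: 40.0
time_s: 15.6
ee_pos: [490.0, 77.3, 145.1]
ee_rot: [180.0, 0.0, 172.0]
force: [-0.7, -0.7, -0.9]
gripper_width: 11.6
gripper_force: 40.0
slide units [-0.06 -0.32  1.  ] spin -0.0 at [490.   77.3 145.1] [180.   0. 172.] F [-0.7 -0.7 -0.9] fix [-1.7  9.7] t 15.6
```

```bash
python3 -m jog '{"jaw":[0,0,0,0,0,0],"slide":[[-0.06,-0.3,0.3],[0,0,0.4],[0,0,0.3],[0,0,0],[0,0,0],[0,0,0]],"spin":[0,0,0,0,0,0]}' 40
python3 - <<'E'
from h import *
go(*fix2w(0,0),64.5,172)
a=env.grab_frame("side")[:,:,::-1]
cv2.imwrite('pics/side5.png',a);b=cv2.imread('pics/top4.png')
for y in (0,): print("home proj side",[proj("side",[*fix2w(x,0),zz]) for x,zz in((-31,66),(31,66),(-20,55),(20,55))])
z=lambda im,x,y,w,h,s:cv2.resize(im[y:y+h,x:x+w],None,fx=s,fy=s,interpolation=cv2.INTER_CUBIC)
cv2.imwrite('pics/d5.png',np.hstack([z(a,280,188,40,53,10)[:532],np.zeros((530,1,3),np.uint8),z(b,255,228,28,38,13.95)[:530]]))
E
```

```text
time_s: 16.2
ee_pos: [490.5, 67.5, 115.1]
ee_rot: [180.0, 0.0, 171.9]
force: [-0.7, 0.3, -1.3]
gripper_width: 12.1
gripper_force: 40.0
slide units [ 0.01 -0.    1.69] spin -0.01 at [490.5  67.5 115.1] [180.    0.  171.9] F [-0.7  0.3 -1.3] fix [0.2 0.1] t 16.2
home proj side [array([312.4212649 , 214.82644327]), array([293.69166973, 214.23250703]), array([309.06649924, 217.71530547]), array([297.02341024, 217.32438416])]
```

View pics/d5.png

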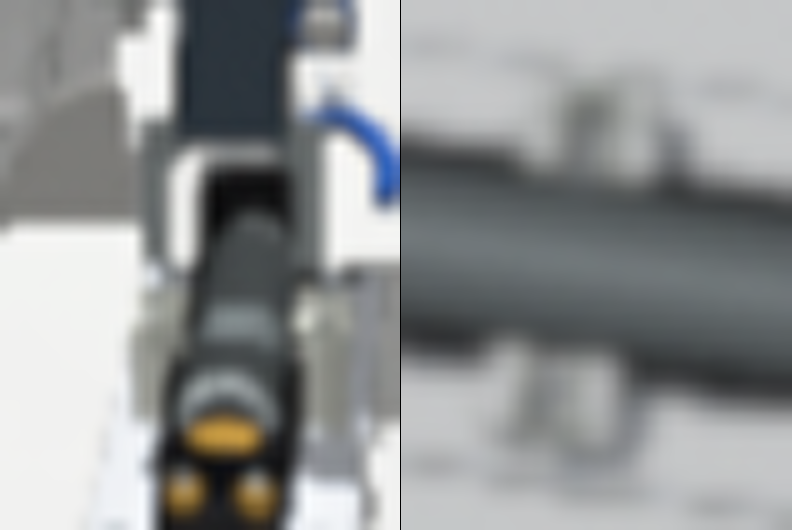

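```bash
python3 - <<'E'
from h import *
T=f(255,228,13.95);S=f(280,188,10)
print("guide front bottom/top pred",[(proj("side",[*fix2w(x,13),z])-[279.5,187.5])*10 for x in(-36,-18,18,36) for z in(35,55)])
print("posts pred",[(proj("side",[*fix2w(x,86),37])-[279.5,187.5])*10 for x in(-12,12)])
print("keeper pred",[(proj("side",[*fix2w(x,0),66])-[279.5,187.5])*10 for x in(-31,31)])
for z,pts in((55,((590,115),(550,395))),(55,((560,120),(650,135))),(55,((515,390),(600,400)))):
  print(z,[w2fix(plane("top",T(x-401,y),z)).round(1) for x,y in pts])
print("slot pred top",[(proj("top",[*fix2w(x,0),z])-[254.5,227.5])*13.95+[401,0] for x in(-27,27) for z in(55,16)])
print("guide corners pred top",[((proj("top",[*fix2w(x,y),55])-[254.5,227.5])*13.95+[401,0]).round(0) for x in(-36,-18,18,36) for y in(13,-13)])
E
```

```text
guide front bottom/top pred [array([341.43888391, 375.49139266]), array([342.10448429, 321.16575078]), array([286.91605968, 373.63613267]), array([287.238581  , 319.36962426]), array([178.27387582, 369.91412835]), array([177.91577697, 315.77257324]), array([124.16803032, 368.04801   ]), array([123.47263459, 313.97221969])]
posts pred [array([253.67425715, 473.06507741]), array([177.54827089, 470.26069375])]
keeper pred [array([329.212649  , 273.26443267]), array([141.91669726, 267.32507028])]
55 [array([29.1,  4.3]), array([-27.3,   4.1])]
55 [array([27.3, 10.1]), array([26.8, -8.1])]
55 [array([-27.3,  11.2]), array([-26.9,  -5.8])]
slot pred top [array([571.30101855, 396.99123256]), array([574.78254211, 406.47693948]), array([610.48594841, 128.91310001]), array([612.56434929, 147.74826436])]
guide corners pred top [array([500., 433.]), array([630., 451.]), array([513., 343.]), array([643., 361.]), array([540., 164.]), array([668., 182.]), array([553.,  75.]), array([681.,  94.])]
```

Key finding: the base spans y −113 to 105, so the fixture origin lies 4 mm to +y of the base centre, which matches the guides, posts and tower in the top view. I'll refine x by measuring guide edges against the held keeper.

```bash
sed -i 's/C=np.array.*;A/C=np.array([490.9,71.5]);A/' h.py; python3 - <<'E'
from h import *
np.set_printoptions(linewidth=200,suppress=True,precision=1)
a=cv2.imread('pics/side5.png');b=cv2.imread('pics/side4.png')
for n,im in(("5",a),):
  g=im.astype(int)
  for r in(208,210,212,218,220,222,224,226): print(r,g[r,290:320].mean(1).astype(int))
print("cols from 290; guide pred z45",[proj("side",[*fix2w(x,13),45])  for x in(-36,-18,18,36)])
print("keeper at tcp pred",[proj("side",[*(env.state()['ee_pos'][:2]+[np.cos(A)*x,np.sin(A)*x]),80]) for x in(-31,-20,20,31)])
hsv=cv2.cvtColor(b,cv2.COLOR_BGR2HSV);
for im,nm in((a,'s5'),(b,'s4'),(cv2.imread('pics/side0.png'),'s0')):
  hsv=cv2.cvtColor(im,cv2.COLOR_BGR2HSV);m=cv2.inRange(hsv,(8,110,80),(28,255,255));m[:220]=0;m[245:]=0;m[:,:285]=0;m[:,320:]=0
  n,l,s,c=cv2.connectedComponentsWithStats(m);print(nm,s[1:,4],c[1:].tolist())
print("posts pred",[proj("side",[*fix2w(x,86),35]) for x in(-12,12)])
hsv=cv2.cvtColor(cv2.imread('pics/top4.png'),cv2.COLOR_BGR2HSV);m=cv2.inRange(hsv,(8,80,60),(28,255,255));m[:225]=0;m[270:]=0;m[:,:225]=0;m[:,310:]=0
n,l,s,c=cv2.connectedComponentsWithStats(m);print('top',s[1:,4],c[1:].tolist(),[proj("top",[*fix2w(x,86),37]) for x in(-12,12)])
E
```

```text
208 [121 120 121 124 111 104 138 211 232 162  66  16  15  21  28  31  27  20  33  69  98 117 179 238 243 243 235 177 135 161]
210 [191 190 192 180 129 102 137 211 233 163  65  20  36  58  79  84  80  73  53  70  99 117 178 238 243 242 242 241 239 240]
212 [243 243 244 235 154 102 137 214 233 161  68  49  64  71  74  74  76  77  74  85 100 117 178 239 243 242 241 242 241 241]
218 [242 242 241 229 183 160 154 148 111  59  65  91 101 102 103 100  92  75  71 111 165 167 154 154 150 138 141 140 131 140]
220 [242 242 236 205 171 150 142 133  91  64  91 121 132 134 133 129 120 101  92 144 196 167 140 146 154 144 141 141 140 141]
222 [242 239 219 168 147 136 128 114  92  70  74  81  84  86  86  89  98  92  78  92 135 149 139 133 131 134 139 138 142 142]
224 [241 239 221 169 151 145 117  65  55  65  76  81  86  85  80  72  69  64  53  62 106 142 136 129 129 136 138 134 139 143]
226 [240 239 234 179 152 141  87  48  85 128 151 147 155 155 142 119  85  60  37  43  96 139 136 130 130 139 137 130 138 142]
cols from 290; guide pred z45 [array([313.6, 222.9]), array([308.1, 222.7]), array([297.2, 222.3]), array([291.8, 222.2])]
keeper at tcp pred [array([312.4, 211. ]), array([309. , 210.9]), array([296.9, 210.5]), array([293.6, 210.4])]
s5 [20  7  9] [[302.05, 231.2], [298.14285714285717, 237.28571428571428], [305.3333333333333, 237.77777777777777]]
s4 [22  7 12] [[302.1363636363636, 231.36363636363637], [298.14285714285717, 237.28571428571428], [305.1666666666667, 237.83333333333334]]
s0 [7 6 7 9] [[302.0, 226.71428571428572], [301.5, 232.0], [298.14285714285717, 237.28571428571428], [305.3333333333333, 237.77777777777777]]
posts pred [array([304.8, 236. ]), array([297.1, 235.7])]
top [ 2 37  5] [[239.0, 238.5], [242.05405405405406, 243.0], [290.0, 250.0]] [array([236. , 246.5]), array([237.4, 238.1])]
```

```bash
python3 - <<'E'
from h import *
go(*fix2w(-2.3,1),104.5,172)
E
```

```text
slide units [0.08 0.17 0.36] spin -0.01 at [490.6  67.5 115.3] [180.    0.  171.9] F [-0.   0.2 -0.5] fix [ 0.2 -4. ] t 16.25
```

```bash
python3 -m jog '{"jaw":[0,0,0,0,0],"slide":[[0.08,0.17,0],[0,0,0.2],[0,0,0.12],[0,0,0],[0,0,0]],"spin":[0,0,0,0,0]}' 40; python3 -m jog '{"jaw":[0,0,0,0],"slide":[[0,0,0.07],[0,0,0.05],[0,0,0.0],[0,0,0]],"spin":[0,0,0,0]}';python3 -m jog '{"jaw":[0,0,0,0],"slide":[[0,0,0.05],[0,0,0.05],[0,0,0.0],[0,0,0]],"spin":[0,0,0,0]}'
```

```text
time_s: 16.75
ee_pos: [488.5, 72.8, 105.1]
ee_rot: [-180.0, -0.0, 171.9]
force: [-0.3, 0.7, -0.7]
gripper_width: 12.2
gripper_force: 40.0
time_s: 17.15
ee_pos: [488.6, 72.8, 101.7]
ee_rot: [180.0, 0.0, 171.9]
force: [-0.2, -0.5, -0.3]
gripper_width: 11.6
gripper_force: 40.0
time_s: 17.55
ee_pos: [488.5, 72.8, 98.7]
ee_rot: [180.0, -0.0, 171.9]
force: [0.7, -0.5, -1.4]
gripper_width: 11.9
gripper_force: 40.0
```

```bash
python3 -m jog '{"jaw":[0,0,0,0],"slide":[[0,0,0.1],[0,0,0.1],[0,0,0.1],[0,0,0]],"spin":[0,0,0,0]}' ;python3 -m jog '{"jaw":[0,0,0,0],"slide":[[0,0,0.1],[0,0,0.1],[0,0,0.1],[0,0,0]],"spin":[0,0,0,0]}'
```

```text
time_s: 17.95
ee_pos: [488.1, 72.7, 89.1]
ee_rot: [-180.0, -0.1, 171.9]
force: [-0.2, -1.0, -2.6]
gripper_width: 11.8
gripper_force: 40.0
time_s: 18.35
ee_pos: [488.3, 72.7, 80.2]
ee_rot: [-180.0, -0.0, 171.9]
force: [0.2, -1.4, -1.0]
gripper_width: 12.1
gripper_force: 40.0
```

```bash
python3 -m jog '{"jaw":[0,0,0,0],"slide":[[0,0,0.15],[0,0,0.13],[0,0,0.1],[0,0,0]],"spin":[0,0,0,0]}' ;python3 -m jog '{"jaw":[0,0,0,0],"slide":[[0,0,0.08],[0,0,0.05],[0,0,0],[0,0,0]],"spin":[0,0,0,0]}'
```

```text
time_s: 18.75
ee_pos: [488.3, 72.7, 68.8]
ee_rot: [-180.0, -0.0, 171.9]
force: [0.7, -1.9, -1.9]
gripper_width: 11.8
gripper_force: 40.0
time_s: 19.15
ee_pos: [488.5, 72.7, 65.2]
ee_rot: [-180.0, -0.0, 171.9]
force: [0.5, -3.3, -2.0]
gripper_width: 11.8
gripper_force: 40.0
```

```bash
python3 -m jog '{"jaw":[0,0,0,0],"slide":[[0,-0.03,0.02],[0,0,0.02],[0,0,0],[0,0,0]],"spin":[0,0,0,0]}' ;python3 -m jog '{"jaw":[0,0,0,0],"slide":[[0,0,0.03],[0,0,0.02],[0,0,0],[0,0,0]],"spin":[0,0,0,0]}'
```

```text
time_s: 19.55
ee_pos: [488.6, 72.2, 64.3]
ee_rot: [180.0, 0.0, 171.9]
force: [-0.1, -0.2, -0.7]
gripper_width: 12.0
gripper_force: 40.0
time_s: 19.95
ee_pos: [488.6, 72.2, 64.2]
ee_rot: [180.0, 0.1, 171.9]
force: [-3.4, -0.2, 10.1]
gripper_width: 11.5
gripper_force: 40.0
```

```bash
python3 -m jog '{"jaw":[20,30,50,50,50,50,50],"slide":[[0,0,-0.02],[0,0,0],[0,0,0],[0,0,0],[0,0,-0.3],[0,0,-0.6],[0,0,-0.8]],"spin":[0,0,0,0,0,0,0]}' ;python3 -m jog '{"jaw":[50,50,50,50,50,50,50,50,50,50],"slide":[[0,0,-0.9],[0,0,-0.9],[0.3,0.8,-0.5],[0.3,0.9,0],[0.3,0.9,0],[0.3,0.9,0],[0.3,0.9,0],[0.3,0.9,0],[0,0,0],[0,0,0]],"spin":[0,0,0,0,0,0,0,0,0,0]}'
python3 - <<'E'
from h import *
a=env.grab_frame("side")[:,:,::-1];b=env.grab_frame("top")[:,:,::-1]
z=lambda im,x,y,w,h,s:cv2.resize(im[y:y+h,x:x+w],None,fx=s,fy=s,interpolation=cv2.INTER_CUBIC)
cv2.imwrite('pics/d6.png',np.hstack([z(a,270,170,70,110,5),z(b,225,200,85,110,5)]))
P=[(proj("side",[*fix2w(x,4)+[-2,0],96])-[269.5,169.5])*5 for x in(-20,20)];print("home block top front pred in crop",P)
E
```

```text
time_s: 20.65
ee_pos: [487.7, 71.8, 114.5]
ee_rot: [-180.0, -0.1, 171.9]
force: [1.1, -0.1, -0.7]
gripper_width: 50.0
gripper_force: 0.0
time_s: 21.65
ee_pos: [457.2, 237.1, 183.7]
ee_rot: [-180.0, 0.0, 172.0]
force: [-0.2, 0.0, -0.2]
gripper_width: 50.1
gripper_force: 0.0
home block top front pred in crop [array([200.48461735, 189.79512959]), array([139.16778542, 187.96256205])]
```

View pics/d6.png

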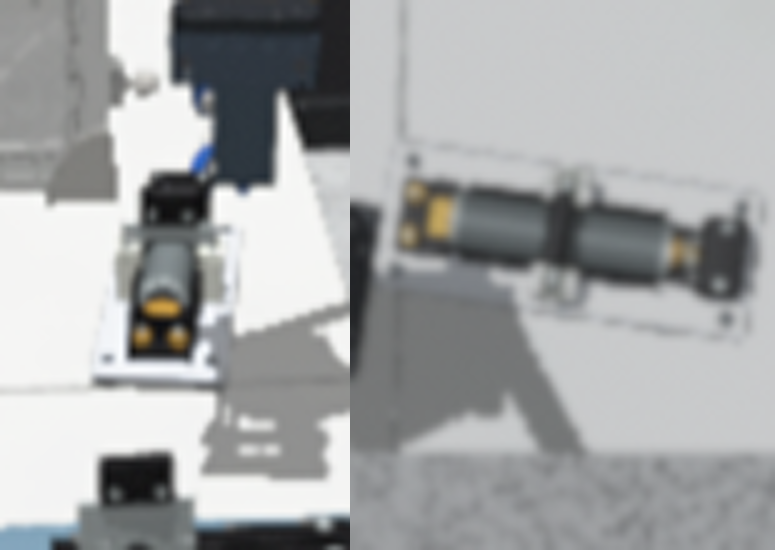

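The keeper stands upright in both guides across the seated cell (top crop (563,225)), with the cell flat, and the small keeper is still in the rack (side crop (137,480)). I'm handing in now.

```bash
python3 -c "
from workcell import env
print(env.job_done())"
```

```text
the job is handed in; nothing more can be done
None
```

I handed the job in at about 22 s of the 58 s allowed. The cell lies flat between both contacts and the wide-arched keeper is fully down over it in the guide slots, confirmed by the last pictures and contact forces; no verdict came back.

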